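# Drive the hanger tack home with the spring tack setter

### The job

Lay the painting panel, back up, on the bed of the spring tack setter and slide it gently home against the back stop and the side stop, so that its standing tack is under the striker. Then draw the striker slowly up by its knob, feeling for the point where it catches and never hauling it against the end of its travel, and let go of the knob. Then press the trigger lever to fire it, so that the tack is driven fully home with the panel still against its stops, and leave the other things on the table where they are.

Things in the scene. Friction and masses are not known exactly. Their poses are not given: they have to be found in the camera images.
- setter: Spring tack setter, grey iron, screwed to the table. Origin: on the table, under its striker's axis; x from its open front to its column, y left, z up. Base x -130 to +100, y +-60, 18 mm high; its top is the bed. Column x 52 to 94, 50 mm wide, 183 high. Two arms 36 mm wide reach from it to the axis at z 62 to 78 and z 134 to 181. Nothing above the bed at x < -20.
- nest (a point): Point on the bed (setter x = -47, y = 0, z = 18 mm) where the panel's origin lies when the panel is home against both stops. Axes as the setter's.
- stops: Two low dark steel bars on the bed. Back stop: face at setter x = +28, y from -30 to +40, 10 mm high. Side stop: face at setter y = +30 (left side), x from -30 to +28, 8 mm high. Origin: on the bed under the striker's axis.
- panel: Loose wooden painting panel, 150 x 60 x 16 mm (x, y, z), 0.09 to 0.14 kg, back up on the table. Origin: centre of its underside. A hanger strap with a flat ring lies on its back towards the +x end; the standing tack is at panel x = +47, y = 0. The +x end goes in first, towards the column. When it is home, its half towards -x is clear of stops and arms.
- tack_head (a point): Top centre of the standing tack's 10 mm head: 25.5 mm above the panel's underside while it stands, 20.5 mm when home.
- tack_depth (a joint): How far the tack has been driven, m: 0 standing (5 mm proud), 0.005 fully home. About 6.5 N of friction holds it.
- striker: Upright steel rod with a black round knob on top, sliding in the two arms. Origin: centre of its foot, 48.5 mm above the table at rest (5 mm above a standing tack's head). When fired it shoots below its rest to drive the tack and springs back to rest.
- knob (a point): Middle of the striker's knob: 27 mm diameter, 36 mm tall, upright sides, free all round; 213 mm above the table at rest, with the barrel's flat top 14 mm under the knob's lower end.
- striker_travel (a joint): Striker travel, m: 0 at rest, + upwards, spring about 520 N/m. It catches at a travel between 0.021 and 0.037, set differently each time and not measured; the hard end comes about 2.5 mm later. Once caught it stays up when the knob is eased down or let go; if not, it follows the hand down and must be drawn further.
- barrel: Grey spring barrel at the end of the upper arm, 36 mm across, round the rod; its flat underside is the hard end of the striker's travel. Origin: centre of its underside, 134.5 mm above the table; top at 181 mm.
- trigger: Dark steel bell-crank lever on the setter's right side (-y): its tail sticks out level to the right, its upper end is the sear. Over the last 17 mm of draw a collar on the rod pushes the sear aside, which adds up to 6 N to the pull and dips the tail by 10 mm; it snaps back at the catch. Origin: its pivot, at setter y = -18, z = 96 mm.
- trigger_pad (a point): Top centre of the flat pad at the tail's end, 18 x 26 mm (x, y); at setter x = 0, y = -85, z = 99 mm. Pressed straight down. Tripping the cocked striker takes 5 to 13 N and 6 to 14 mm; the lever's end of travel is at about 20 mm. It springs back when let go.
- brush: Bystander, to be left alone: flat brush, 200 mm long, 16 mm high. Origin: centre of its underside.
- stick_a: Bystander, to be left alone: wax stick, 72 x 13 x 13 mm. Origin: centre of its underside.
- stick_b: Bystander, to be left alone: wax stick, 72 x 13 x 13 mm. Origin: centre of its underside.
- tack_tin: Bystander, to be left alone: round steel tack tin, 68 mm across, 22 mm high. Origin: centre of its underside.
- pigment: Bystander, to be left alone: pigment jar, 52 mm across, 75 mm high. Origin: centre of its underside.
- knife: Bystander, to be left alone: palette knife, 200 mm long. Origin: centre of its underside.
- offcut: Bystander, to be left alone: wood offcut, 90 x 45 x 16 mm, without strap or tack. Origin: centre of its underside.
Not all that is in view belongs to the job. What is shaped like the panel but orange or red is not meant.

How it is judged:
On the way, in this order (a step that is already met when the one before it is completed fails the run):
1. the panel lies on the bed, home against both stops (within 3 mm and 0.04 rad), its tack still standing (x of panel in the frame of nest between -0.003 and 0.003 m and y of panel in the frame of nest between -0.003 and 0.003 m and z of panel in the frame of nest below 0.003 m and angle between the x axis of panel and the x axis of setter, either way round below 0.04 rad and value of joint tack_depth below 0.001 m), for 0.3 s.
2. the striker is caught up on the sear with the knob let go, the panel home and its tack still standing (x of panel in the frame of nest between -0.004 and 0.004 m and y of panel in the frame of nest between -0.004 and 0.004 m and z of panel in the frame of nest below 0.003 m and angle between the x axis of panel and the x axis of setter, either way round below 0.04 rad and value of joint striker_travel above 0.017 m and contact force between the fingers and striker below 0.05 N and value of joint tack_depth below 0.001 m), for 0.4 s.
At the end, for the whole second after the job is handed in: The tack is driven to within 1 mm of home; the panel lies still on the bed, within 4 mm and 0.04 rad of its place against both stops; and the striker is back at rest (within 4 mm of 0) (x of panel in the frame of nest between -0.004 and 0.004 m and y of panel in the frame of nest between -0.004 and 0.004 m and z of panel in the frame of nest below 0.003 m and angle between the x axis of panel and the x axis of setter, either way round below 0.04 rad and value of joint tack_depth above 0.004 m and value of joint striker_travel between -0.004 and 0.004 m and linear speed of panel below 0.01 m/s); the robot touches nothing.
It fails at once if the striker is hauled against the end of its travel with more than 30 N (contact force between striker and barrel above 30 N).
It fails at once if the panel is rammed against its stops with more than 35 N (contact force between panel and stops above 35 N).
It fails at once if the trigger is forced with more than 30 N (contact force between the fingers and trigger above 30 N).
It fails at once if a bystander is moved by more than 30 mm (distance of any of brush, stick_a, stick_b, tack_tin, pigment, knife, offcut from where it was at the start of the episode above 0.03 m).
It also fails if it takes over 72 s, if anything falls off the work surface, if the arm or the gripper's body presses on something with over 40 N, if the wrist force passes 120 N, or if a joint passes its speed limit or range.

### The arm

A 6-joint arm with a two-finger parallel gripper is mounted at the origin on the work surface. World frame = base frame: x ahead of the robot, y to its left, z up, the work surface at z = 0. Lengths are in m, angles in rad, forces in N, time in s.
With the tool pointing down it reaches from about 0.375 to 0.975 m from the base axis. Payload 3.8 kg.
Tool frame: the origin (TCP) lies on the centre line of the jaws, within the pads' length; the fingertips stand 14 mm ahead of it and the grasp point (between the pads) lies 5 mm behind it; z points along the fingers, y is the line along which they close (so a half turn about z gives the same grasp; the last joint's range is limited). The gripper opens to 85 mm and grips with 20 to 120 N. Pads are 22 mm wide; open, the fingers measure 114 mm over their backs; the gripper's body (76 mm by 85 mm) begins 54 mm behind the grasp point. The pads swing forward as they close: fully open they stand 13 mm farther back than shut.
Start: joints at [-1.372, 0.264, 1.604, -0, 1.274, -0.037], TCP at [0.158, -0.656, 0.245] pointing down, gripper open.
Joint ranges: [-2.63, 2.63], [-0.94, 2.18], [0.31, 2.57], [-1.31, 4.45], [0, 2.66], [-2.55, 2.55]. Speed limits (rad/s): [2.57, 2.57, 3.14, 3.14, 3.14, 3.14].

### API

Orientations are given as a rotation vector (axis times angle).
In Python, from workcell import bot, eyes, spot_in gives the robot as it stands.
- The arm moves only by the tool carry_out, never from a script. Its argument "series" is text: rows parted by semicolons, each of 4 numbers parted by spaces: the shift along the world's x, y, z in m, then the turn about the world's z in degrees. In form: tx ty tz roll; .... A call has 1 to 20 rows; each row shifts and turns the commanded pose from where the row before left it; what a row does not reach is not made up. A row lasts 1/8 s, in which the tool goes at most 62.5 mm and 10.7 degrees, less where a joint would pass 70% of its speed; a pose out of reach is approached as far as the arm can. A call is refused whole if a number of a shift passes 0.0625 or a number of a turn 10.7, either way. A call with a gripper value outside its range is refused whole. "jaw" is the gripper command: -1 is shut, 1 is fully open, values between are in proportion, set as the call begins (left out, the last holds). The fingers move at their own pace and stop on an object; "grip_force" is the grip in N (left out, the last holds). Time passes only in rows, so rows that do not move let the fingers close. It gives the time, the measured TCP pose, the force, the opening and the grip force at its end, in the units of the state.
- bot.read_state(): the state, without advancing time (a new reading comes with each control period).
- eyes.read_camera(name): name is "side" or "top"; returns (picture, depth): 480x640x3 uint8, blue, green, red; 480x640 float32, m along the optical axis (not along the pixel's ray), 0 where there is no reading.
- eyes.get_calibration(name): a dict with "K" (3x3 intrinsics, pixels), "position" and "rotation" of the camera in the world. Camera axes: x right, y down, z forward; pixel columns grow to the right and rows downward; lengths in m; the calibration is good to about 2 mm. A picture is of the moment at which its call begins. get_calibration takes no time and is no camera call.
- bot.finish_job(): hands the job in; it is judged then, once.
Trained networks look in the newest picture that a camera, given by its name, has taken for a name from the list of things; names that differ only in an ending like _2 or _b are one class to them, and where a whole thing is asked for, a point or a joint stands for the part that bears it (a point fixed in the world has none). Each returns a list of dicts, best first, with "score" (0 to 1); they miss things now and then, are a little off and sometimes report something else, mostly with a low value. They report only what shows in the picture. A call takes as long as a camera call. They do not tell look-alikes from the thing itself.
- spot_in(camera, target): "rect" ([centre column, centre row, width, height] in pixels, round what is visible of it).
The state is a dict: "time": time; "q": joint angles; "joint_vel": joint speeds; "joint_torque": joint torques, N m; "tool_pos": TCP position; "tcp_rot": TCP orientation; "wrist_force": force on the tool from outside, world axes, zero at the start; "torque": the same for the moment, N m; "width": opening from 0.0 (shut) to 1.0 (fully open); "grip_force": force on a finger pad.
Only numpy, scipy, OpenCV 4.12 (cv2) and the standard library are available. Lean on these libraries where they do the work, as an engineer would, in place of code of your own. Each camera call takes 0.05 s, during which the arm holds its last target. There are 200 camera calls.

## Working session

There is one attempt and no reset: what is moved stays moved. The work goes in short steps, Python scripts to look and compute and a tool call to move; the robot and the scene stay as the last step left them, time stands still between calls to the robot, and variables do not carry over. Pictures are saved under pics/ and viewed, at most 10 in all, crops included, and the job is handed in when it is done.

Besides the shell and the picture viewer there is one more tool, called as a command line: name --argument value ..., lists and objects as JSON in quotes. carry_out: Moves the arm, as the interface text tells. Its arguments: {"type":"object","properties":{"series":{"type":"string"},"jaw":{"type":"number"},"grip_force":{"type":"number"}},"required":["series"]}

```bash
mkdir -p pics; ls; cat > h.py <<'E'
import numpy as np, cv2
from workcell import bot, eyes, spot_in
def world(cam,d,u,v):
    c=eyes.get_calibration(cam);K=np.array(c["K"]);R=np.array(c["rotation"])
    if R.shape!=(3,3): R=cv2.Rodrigues(R)[0]
    u=np.asarray(u,float);v=np.asarray(v,float)
    p=np.stack([(u-K[0,2])/K[0,0]*d,(v-K[1,2])/K[1,1]*d,d],-1)
    return p@R.T+np.array(c["position"])
def cloud(cam,d):
    v,u=np.mgrid[:480,:640]; return world(cam,d,u,v)
E
python3 - <<'E'
from h import *
for c in ("top","side"):
    im,d=eyes.read_camera(c); cv2.imwrite(f"pics/{c}0.png",im); np.savez(f"pics/{c}0.npz",im=im,d=d)
    k=eyes.get_calibration(c); print(c,np.round(k["position"],3),np.round(k["rotation"],3).tolist(),k["K"][0])
    for t in ("panel","setter","knob","trigger_pad","tack_head","stops"):
        print(t,[(round(r["score"],2),np.round(r["rect"]).tolist()) for r in spot_in(c,t)[:4]])
print(bot.read_state())
E
```

```text
pics
top [0.408 0.029 1.299] [-2.159, 2.16, -0.087] [519.51748623   0.         323.78668875]
panel [(0.86, [230.0, 305.0, 56.0, 66.0]), (0.7, [336.0, 193.0, 62.0, 36.0]), (0.59, [149.0, 326.0, 57.0, 63.0])]
setter [(0.68, [419.0, 212.0, 78.0, 111.0]), (0.66, [177.0, 256.0, 28.0, 29.0]), (0.58, [399.0, 212.0, 11.0, 20.0]), (0.54, [423.0, 199.0, 11.0, 17.0])]
knob [(0.63, [425.0, 198.0, 11.0, 10.0])]
trigger_pad [(0.6, [441.0, 204.0, 27.0, 10.0]), (0.58, [418.0, 213.0, 74.0, 109.0])]
tack_head []
stops [(0.49, [400.0, 211.0, 11.0, 21.0])]
side [0.381 0.904 0.677] [-0.163, 2.668, -1.483] [455.1477164    0.         318.55738748]
panel [(0.97, [308.0, 314.0, 68.0, 24.0]), (0.68, [379.0, 365.0, 87.0, 58.0]), (0.65, [261.0, 274.0, 54.0, 42.0]), (0.31, [301.0, 204.0, 84.0, 94.0])]
setter [(0.69, [301.0, 205.0, 88.0, 90.0]), (0.3, [368.0, 204.0, 59.0, 24.0])]
knob [(0.64, [297.0, 192.0, 12.0, 64.0])]
trigger_pad []
tack_head [(0.7, [300.0, 206.0, 85.0, 90.0])]
stops [(0.58, [294.0, 234.0, 26.0, 14.0])]
{'time': 0.7, 'q': array([-1.37190447e+00,  2.63843976e-01,  1.60398192e+00, -3.52902015e-05,
        1.27368899e+00, -3.69256534e-02]), 'joint_vel': array([-2.43910160e-04, -4.22383974e-04,  8.92579250e-04, -8.41230735e-04,
        4.31230611e-05,  4.37663726e-04]), 'joint_torque': array([ 1.62682754e-03, -5.14833069e+01, -3.67612696e+01, -1.65120123e-04,
        7.62020263e-04,  1.98543603e-05]), 'tool_pos': array([ 0.15767753, -0.65633303,  0.24532729]), 'tcp_rot': array([ 3.11969839e+00,  3.69570259e-01, -4.29492561e-05]), 'wrist_force': array([-0.37402077,  0.10078026, -0.92107454]), 'torque': array([-0.0607796 ,  0.00859175, -0.01363767]), 'grip_force': 0.0, 'width': 0.9994347704619264}
```

View pics/top0.png

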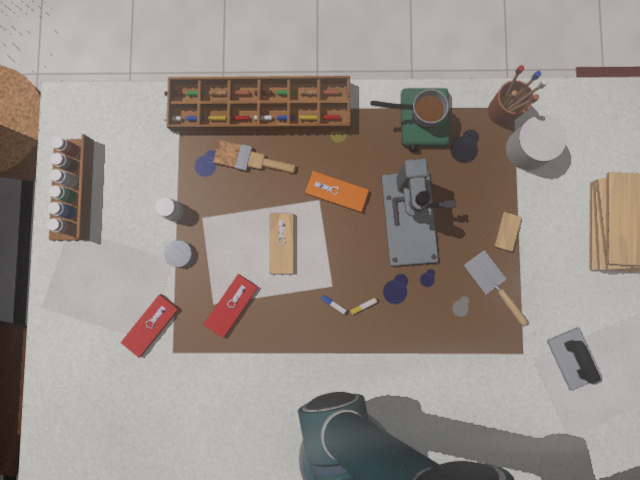

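View pics/side0.png

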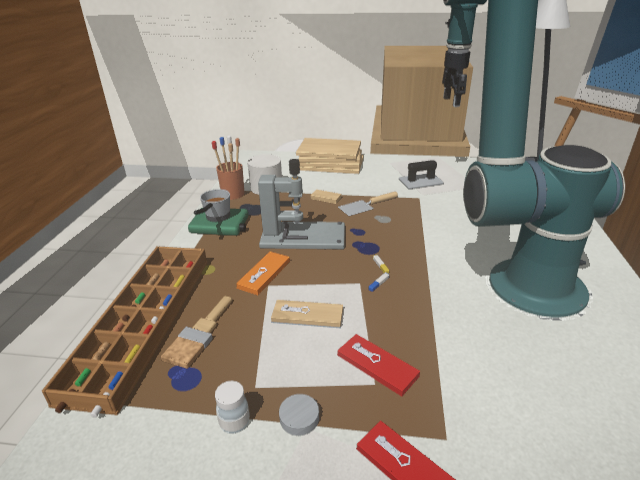

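The natural-wood candidate is at top (282,244) and side (307,314). The orange one at top (336,193) and the red ones at (231,305) and (150,325) are excluded by colour. The wood piece at (508,232) has no strap, so it is the offcut. I'll confirm with a crop and measure.

```bash
cat > m.py <<'E'
from h import *
z=np.load("pics/top0.npz");im,d=z["im"],z["d"];P=cloud("top",d)
a=cv2.resize(im[200:285,255:310],None,fx=6,fy=6,interpolation=2);b=cv2.resize(im[150:270,375:465],None,fx=4.25,fy=4.25,interpolation=2)
h=min(a.shape[0],b.shape[0]);cv2.imwrite("pics/crop.png",np.hstack([a[:h],b[:h]]))
def rect(mask,name):
    n,l,s,c=cv2.connectedComponentsWithStats(mask.astype(np.uint8)); 
    i=1+np.argmax(s[1:,4]); q=P[l==i]; r=cv2.minAreaRect((q[:,:2]*1000).astype(np.float32)); print(name,np.round(r[0],1),np.round(r[1],1),round(r[2],2),"z",np.round(np.percentile(q[:,2],[5,50,95]),4),"mean",np.round(q.mean(0),4),s[i])
v,u=np.mgrid[:480,:640]; Z=P[...,2]
print("table z",np.median(Z[300:340,200:500]))
w=(abs(u-282)<25)&(abs(v-244)<45)
rect(w&(Z>.010)&(Z<.03),"panel")
w=(u>375)&(u<450)&(v>150)&(v<275)
rect(w&(Z>.010),"setter all"); rect(w&(Z>.010)&(Z<.024),"bed"); rect(w&(Z>.155)&(Z<.2),"upper"); rect(w&(Z>.215),"knobtop")
w=(u>425)&(u<465)&(v>190)&(v<220); rect(w&(Z>.09)&(Z<.11),"trigger")
E
python3 m.py
```

```text
table z 0.0006567263154151348
panel [516.4 163.6] [147.8  60.6] 0.03 z [0.0116 0.0156 0.0199] mean [0.5162 0.1636 0.0157] [ 269  214   25   60 1427]
setter all [ 531.4 -134.6] [206.5 354.4] 67.09 z [0.0134 0.019  0.1839] mean [ 0.578  -0.1497  0.0651] [ 381  159   69  108 4858]
bed [ 579.1 -155.3] [230.1 120.9] 4.78 z [0.0129 0.0172 0.0215] mean [ 0.5499 -0.1499  0.0172] [ 381  174   57   93 3077]
upper [ 632.4 -151.9] [111.6  51. ] 5.9 z [0.1643 0.1794 0.1844] mean [ 0.6425 -0.1469  0.1781] [403 159  25  52 839]
knobtop [505.1 -68.2] [ 26.6 274.6] 46.29 z [0.2195 0.2296 0.2331] mean [ 0.5921 -0.1517  0.2357] [416 191  14  15 151]
trigger [ 599.3 -216.2] [17.8 68.1] 4.94 z [0.0938 0.0972 0.101 ] mean [ 0.5995 -0.2214  0.0973] [426 200  30   9 165]
```

View pics/crop.png

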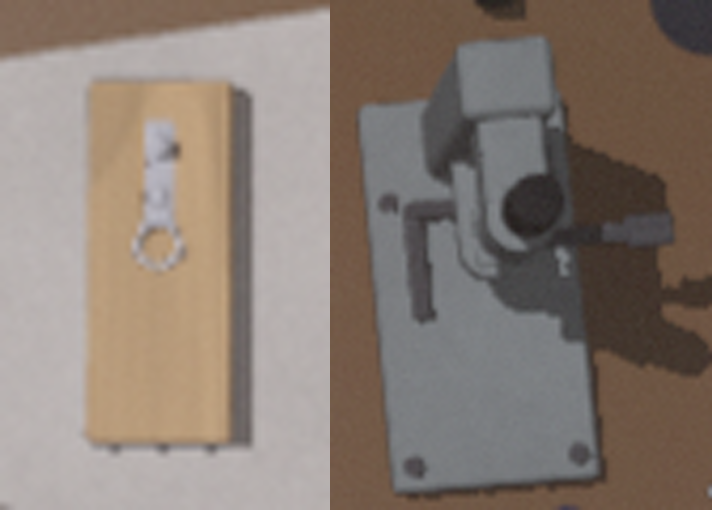

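The panel is confirmed: crop left shows strap and tack at its far (+x) end, at top (282,244). Setter yaw is about +4.9° and its origin is near (0.594,-0.154). Moving above the panel's tail half.

carry_out --series "0.03 0.03 0 -2.5;0.04 0.045 0 -4;0.04 0.05 0 -4;0.04 0.05 0 -3;0.04 0.05 0 0;0.04 0.05 0 0;0.04 0.05 0 0;0.03 0.05 0 0;0.02 0.05 0 0;0 0.05 0 0;0 0.05 0 0;0 0.05 0 0;0 0.05 0 0;0 0.05 0 0;0 0.05 0 0;0 0.05 0 0;0 0.045 0 0;0 0 0 0" --jaw 1 --grip_force 40

```text
time: 2.95
tool_pos: [0.4727, 0.1604, 0.2455]
tcp_rot: [-3.141, -0.007, -0.001]
wrist_force: [-0.4, 0.8, 0.1]
width: 1.001
grip_force: 0.0
```

```bash
python3 - <<'E'
from h import *
z=np.load("pics/top0.npz");im,d=z["im"],z["d"];P=cloud("top",d);Z=P[...,2]
v,u=np.mgrid[:480,:640]
w=(u>410)&(u<440)&(v>185)&(v<212)&(Z>.222)&(Z<.24);q=P[w]
c,r=cv2.minEnclosingCircle((q[:,:2]*1000).astype(np.float32));print("knob",np.round(q.mean(0),4),np.round(c,1),r,w.sum())
w=(u>432)&(u<465)&(v>190)&(v<220)&(Z>.09)&(Z<.105);q=P[w];print("trig y",q[:,1].min(), "pad",np.round(q[q[:,1]<-.228].mean(0),4))
# bed left edge & front edge line fits (bed-height pixels)
B=(u>375)&(u<450)&(v>150)&(v<275)&(Z>.012)&(Z<.024)
L=np.array([P[r,np.where(B[r])[0].min()] for r in range(185,255)]);f=np.polyfit(L[:,0],L[:,1],1);res=L[:,1]-np.polyval(f,L[:,0]);k=abs(res)<.003;f=np.polyfit(L[k,0],L[k,1],1);print("left edge yaw",np.degrees(np.arctan(f[0])),"y at .594",np.polyval(f,.594))
F=np.array([P[np.where(B[:,c])[0].max(),c] for c in range(392,434)]);g=np.polyfit(F[:,1],F[:,0],1);print("front yaw",-np.degrees(np.arctan(g[0])),"x at -.16",np.polyval(g,-.16))
s=bot.read_state();print(s["tool_pos"],s["tcp_rot"],s["wrist_force"],s["q"])
E
```

```text
knob [ 0.5938 -0.1536  0.2298] [ 594.3 -154.4] 13.308337211608887 134
trig y -0.2507760164454739 pad [ 0.6009 -0.2394  0.0973]
left edge yaw 4.7646582478175 y at .594 -0.09487918080951546
front yaw 4.604879980973313 x at -.16 0.46570251436924637
[0.47269718 0.16036454 0.24552216] [-3.14076712e+00 -7.20328604e-03 -6.38115851e-04] [-0.40571283  0.84246558  0.14549051] [ 2.76712417e-01 -7.31511681e-02  1.97098018e+00  7.14524533e-04
  1.24315113e+00  1.84269205e+00]
```

carry_out --series "0.005 0.003 -0.04 0;0 0 -0.045 0;0 0 -0.045 0;0 0 -0.04 0;0 0 -0.03 0;0 0 -0.015 0;0 0 -0.01 0;0 0 -0.0025 0;0 0 0 0"

```text
time: 4.08
tool_pos: [0.4787, 0.1609, 0.0186]
tcp_rot: [-3.141, -0.0, -0.002]
wrist_force: [0.0, 0.1, 0.6]
width: 1.0
grip_force: 0.0
```

carry_out --series "0 0 0 0;0 0 0 0;0 0 0 0;0 0 0 0;0 0 0 0;0 0 0 0" --jaw -1 --grip_force 40

```text
time: 4.82
tool_pos: [0.4787, 0.161, 0.019]
tcp_rot: [-3.141, -0.001, -0.003]
wrist_force: [-0.5, -0.7, 6.0]
width: 0.685
grip_force: 43.0
```

carry_out --series "0 0 0.005 0;0 0 0.015 0;0 0 0.03 0;0 0 0.03 0;0 0 0 0"

```text
time: 5.45
tool_pos: [0.4806, 0.1615, 0.1013]
tcp_rot: [-3.14, -0.0, -0.011]
wrist_force: [0.2, 0.2, -1.5]
width: 0.684
grip_force: 43.3
```

```bash
python3 - <<'E'
from h import *
im,d=eyes.read_camera("side");t,dt=eyes.read_camera("top")
cv2.imwrite("pics/held.png",np.hstack([cv2.resize(im[200:360,230:400],(425,400)),cv2.resize(t[190:290,250:330],(320,400))]))
s=bot.read_state();print(s["tool_pos"],s["tcp_rot"],s["wrist_force"],s["torque"])
E
```

```text
[0.47787865 0.16072537 0.09805983] [-3.14137655e+00 -3.21517236e-04 -1.07896634e-03] [-0.19403617  0.65295192 -1.50377627] [ 0.00824812  0.04543479 -0.0719807 ]
```

View pics/held.png

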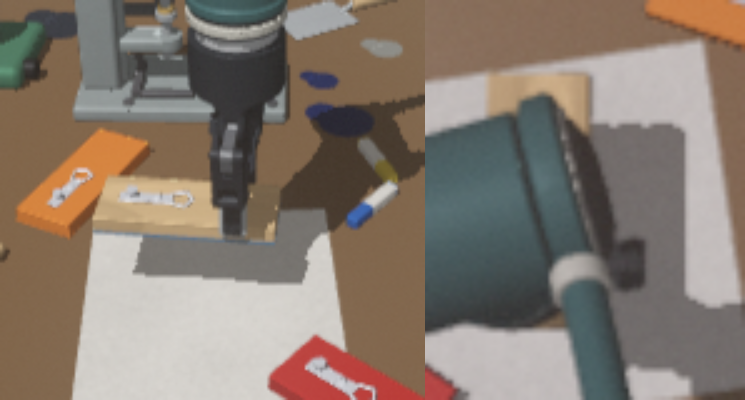

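The panel is held level with its tack end forward. I'm carrying it to a hover in front of the column, aligned with the setter yaw.

carry_out --series "-0.01 -0.02 0 0;-0.01 -0.04 0 0;-0.01 -0.045 0 1.2;0 -0.05 0 1.2;0 -0.05 0 1.2;0 -0.05 0 1.2;0 -0.045 0 0;0 -0.025 0 0;0 -0.01 0 0;0 0 0 0;0 0 0 0"

```text
time: 6.92
tool_pos: [0.4473, -0.1733, 0.0973]
tcp_rot: [-3.138, -0.133, 0.002]
wrist_force: [0.2, 0.0, -1.4]
width: 0.687
grip_force: 43.3
```

```bash
python3 - <<'E'
from h import *
s=bot.read_state();r=s["tcp_rot"];print(s["tool_pos"],np.degrees(2*np.arctan2(r[1],r[0])),s["wrist_force"])
im,d=eyes.read_camera("top");P=cloud("top",d);v,u=np.mgrid[:480,:640];hsv=cv2.cvtColor(im,cv2.COLOR_BGR2HSV)
m=(u>370)&(u<450)&(v>190)&(v<290)&(hsv[...,0]>10)&(hsv[...,0]<25)&(hsv[...,1]>60)&(P[...,2]>.075)&(P[...,2]<.115)
q=P[m];print(m.sum(),q.min(0) if m.sum() else 0,q.max(0) if m.sum() else 0)
if m.sum(): print(cv2.minAreaRect((q[:,:2]*1000).astype(np.float32)))
E
```

```text
[ 0.44726492 -0.17328188  0.09726017] -355.1478260422329 [ 0.20095253  0.00675758 -1.38694567]
609 [ 0.40850041 -0.22950948  0.07569094] [ 0.5939267  -0.1312837   0.10071643]
((515.1322631835938, -154.45570373535156), (73.67671203613281, 201.19729614257812), 65.63903045654297)
```

carry_out --series "0 0 -0.02 0;0 0 -0.02 0;0 0 -0.011 0;0.01 0.0008 0 0;0.012 0.001 0 0;0.012 0.001 0 0;0.009 0.0008 0 0;0.005 0.0004 0 0;0 0 -0.004 0;0 0 -0.003 0;0 0 0 0;0 0 0 0"

```text
time: 8.48
tool_pos: [0.4956, -0.1703, 0.0397]
tcp_rot: [-3.139, -0.132, 0.0]
wrist_force: [-0.2, -0.3, -0.6]
width: 0.685
grip_force: 43.4
```

carry_out --series "0 0 -0.001 0;0 0 -0.0005 0;0 0 0 0"

```text
time: 8.85
tool_pos: [0.4959, -0.1703, 0.0383]
tcp_rot: [3.139, 0.132, 0.0]
wrist_force: [0.5, 0.3, -1.0]
width: 0.683
grip_force: 43.4
```

carry_out --series "0 0 -0.0007 0;0 0 0 0;0 0 0 0"

```text
time: 9.22
tool_pos: [0.4959, -0.1703, 0.0376]
tcp_rot: [3.139, 0.132, 0.0]
wrist_force: [-0.4, -0.1, -2.1]
width: 0.687
grip_force: 43.4
```

carry_out --series "0 0 -0.0007 0;0 0 0 0;0 0 0 0"

```text
time: 9.6
tool_pos: [0.4959, -0.1703, 0.037]
tcp_rot: [3.139, 0.132, 0.0]
wrist_force: [-1.7, -0.2, 1.1]
width: 0.687
grip_force: 43.6
```

```bash
python3 - <<'E'
from h import *
s=bot.read_state();print(s["tool_pos"],s["wrist_force"],s["torque"])
im,d=eyes.read_camera("side");cv2.imwrite("pics/bed.png",cv2.resize(im[150:270,240:370],None,fx=5,fy=5,interpolation=2))
E
```

```text
[ 0.49594319 -0.17031378  0.03698305] [-1.71491113 -0.16292351  1.06126366] [0.07901969 0.10466435 0.07674176]
```

View pics/bed.png

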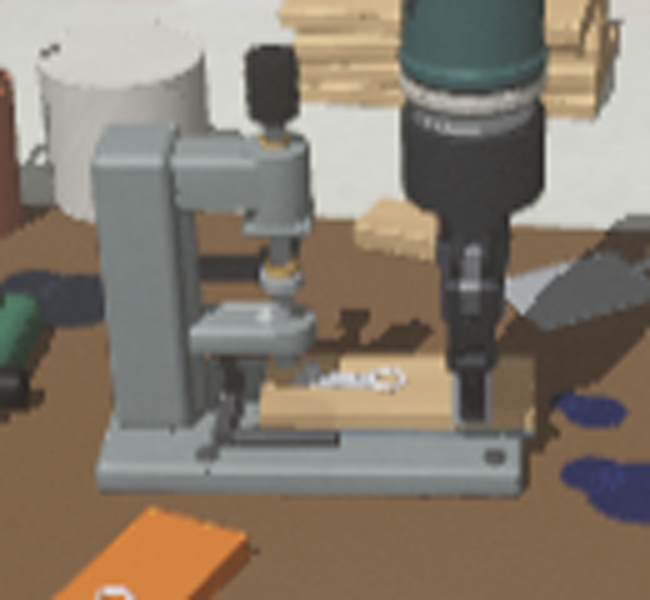

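The image shows the panel flat on the bed between the stops, with its tack just short of the striker at (300,375). Sliding it in gently.

carry_out --series "0 0 0 0;0.002 0.0002 0 0;0.002 0.0002 0 0;0.002 0.0001 0 0;0.002 0.0002 0 0;0.001 0.0001 0 0;0 0 0 0" --grip_force 20

```text
time: 10.52
tool_pos: [0.505, -0.1695, 0.037]
tcp_rot: [3.139, 0.132, 0.0]
wrist_force: [-2.7, -0.5, 4.5]
width: 0.686
grip_force: 44.0
```

carry_out --series "0.001 0.0001 0 0;0.0005 0 0 0;0 0 0 0"

```text
time: 10.9
tool_pos: [0.5062, -0.1694, 0.037]
tcp_rot: [-3.139, -0.132, 0.001]
wrist_force: [-3.7, -0.3, 6.3]
width: 0.687
grip_force: 44.1
```

carry_out --series "0.0005 0 0 0;0.0005 0.0001 0 0;0 0 0 0"

```text
time: 11.28
tool_pos: [0.5073, -0.1693, 0.037]
tcp_rot: [-3.139, -0.132, 0.001]
wrist_force: [-3.9, 0.3, 5.6]
width: 0.686
grip_force: 44.1
```

carry_out --series "0.0005 0 0 0;0.0005 0.0001 0 0;0 0 0 0"

```text
time: 11.65
tool_pos: [0.5082, -0.1692, 0.037]
tcp_rot: [3.139, 0.132, -0.001]
wrist_force: [-3.9, -0.0, 5.2]
width: 0.684
grip_force: 44.1
```

carry_out --series "0.0005 0 0 0;0.0005 0.0001 0 0;0 0 0 0"

```text
time: 12.02
tool_pos: [0.5093, -0.1692, 0.037]
tcp_rot: [3.139, 0.132, -0.0]
wrist_force: [-4.2, -0.9, 6.2]
width: 0.686
grip_force: 44.0
```

carry_out --series "0.0005 0 0 0;0 0 0 0"

```text
time: 12.28
tool_pos: [0.5094, -0.1691, 0.037]
tcp_rot: [-3.139, -0.132, 0.002]
wrist_force: [-4.1, -0.6, 6.5]
width: 0.688
grip_force: 44.2
```

carry_out --series "0.0005 0 0 0;0 0 0 0;0 0 0 0"

```text
time: 12.65
tool_pos: [0.5094, -0.1691, 0.037]
tcp_rot: [-3.139, -0.132, 0.003]
wrist_force: [-6.6, -0.2, 8.5]
width: 0.68
grip_force: 44.3
```

carry_out --series "0.0005 0 0 0;0 0 0 0;0 0 0 0"

```text
time: 13.02
tool_pos: [0.5094, -0.1691, 0.037]
tcp_rot: [-3.138, -0.132, 0.005]
wrist_force: [-8.0, 0.2, 10.1]
width: 0.686
grip_force: 44.4
```

carry_out --series "0.0005 0 0 0;0 0 0 0;0 0 0 0"

```text
time: 13.4
tool_pos: [0.5095, -0.1691, 0.037]
tcp_rot: [-3.138, -0.132, 0.006]
wrist_force: [-9.6, -1.1, 10.5]
width: 0.69
grip_force: 44.6
```

carry_out --series "0.0005 0 0 0;0 0 0 0;0 0 0 0"

```text
time: 13.78
tool_pos: [0.5095, -0.1691, 0.037]
tcp_rot: [-3.138, -0.132, 0.008]
wrist_force: [-10.4, -1.3, 13.0]
width: 0.689
grip_force: 44.7
```

Back stop contact is felt at x≈0.5094. I'm easing off and sliding left to the side stop.

carry_out --series "-0.0015 0 0.0003 0;-0.0001 0.001 0 0;-0.0001 0.0015 0 0;-0.0001 0.0015 0 0;-0.0001 0.001 0 0;0 0 0 0"

```text
time: 14.52
tool_pos: [0.5093, -0.1656, 0.037]
tcp_rot: [3.137, 0.13, -0.002]
wrist_force: [-5.9, -7.5, 2.9]
width: 0.688
grip_force: 43.9
```

carry_out --series "0 0.0005 0 0;-0.0001 0.0005 0 0;0 0 0 0"

```text
time: 14.9
tool_pos: [0.5092, -0.1647, 0.037]
tcp_rot: [3.137, 0.129, -0.002]
wrist_force: [-6.1, -6.5, 3.5]
width: 0.686
grip_force: 43.9
```

carry_out --series "0 0.0005 0 0;-0.0001 0.0005 0 0;0 0 0 0"

```text
time: 15.28
tool_pos: [0.5092, -0.1637, 0.0371]
tcp_rot: [3.137, 0.129, -0.002]
wrist_force: [-6.1, -6.7, 3.4]
width: 0.687
grip_force: 43.9
```

carry_out --series "0 0.0005 0 0;0 0 0 0;0 0 0 0"

```text
time: 15.65
tool_pos: [0.5091, -0.1635, 0.0371]
tcp_rot: [3.137, 0.129, -0.002]
wrist_force: [-6.7, -8.5, 3.1]
width: 0.684
grip_force: 43.8
```

carry_out --series "-0.0002 0.0005 0 0;0 0 0 0;0 0 0 0"

```text
time: 16.02
tool_pos: [0.5091, -0.1635, 0.0371]
tcp_rot: [3.136, 0.129, -0.001]
wrist_force: [-5.6, -10.9, 3.0]
width: 0.687
grip_force: 43.7
```

carry_out --series "0 0.0005 0 0;0 0 0 0;0 0 0 0"

```text
time: 16.4
tool_pos: [0.5091, -0.1634, 0.0371]
tcp_rot: [3.135, 0.13, -0.001]
wrist_force: [-6.2, -12.0, 3.1]
width: 0.685
grip_force: 43.7
```

carry_out --series "0 0.0005 0 0;0 0 0 0;0 0 0 0"

```text
time: 16.77
tool_pos: [0.5091, -0.1633, 0.0371]
tcp_rot: [3.134, 0.13, -0.001]
wrist_force: [-6.7, -13.8, 1.6]
width: 0.686
grip_force: 43.7
```

```bash
python3 - <<'E'
from h import *
s=bot.read_state();r=s["tcp_rot"];print(s["tool_pos"],np.degrees(2*np.arctan2(r[1],r[0])),s["wrist_force"],s["torque"])
E
```

```text
[ 0.50908088 -0.16334513  0.0371127 ] 4.7371412197712806 [ -6.67302855 -13.7516925    1.64477965] [-2.28641568  1.05874462 -0.90142189]
```

Side stop contact is felt at y≈-0.1635, which matches the estimate with the 2.5 mm camera offset seen at pickup. Relaxing, then releasing.

carry_out --series "-0.0004 -0.001 0 0;0 0 0 0"

```text
time: 17.02
tool_pos: [0.5091, -0.1635, 0.0371]
tcp_rot: [3.136, 0.129, 0.0]
wrist_force: [-4.3, -10.0, 2.8]
width: 0.686
grip_force: 43.6
```

carry_out --series "0 0 0 0;0 0 0 0;0 0 0 0;0 0 0 0" --jaw 1

```text
time: 17.52
tool_pos: [0.5094, -0.1608, 0.0371]
tcp_rot: [-3.139, -0.133, -0.0]
wrist_force: [0.0, 0.7, -0.0]
width: 1.001
grip_force: 0.0
```

carry_out --series "0 0 0.02 0;-0.01 0 0.04 0;-0.04 0 0.05 0;-0.05 0 0.05 0;-0.05 0 0.04 0;0 0 0 0"

```text
time: 18.27
tool_pos: [0.3671, -0.1619, 0.2333]
tcp_rot: [3.134, 0.13, 0.012]
wrist_force: [-0.1, -0.3, -0.9]
width: 1.003
grip_force: 0.0
```

```bash
python3 - <<'E'
from h import *
s=bot.read_state();print(s["tool_pos"],s["wrist_force"])
t,d=eyes.read_camera("top");im,_=eyes.read_camera("side")
P=cloud("top",d);v,u=np.mgrid[:480,:640];Z=P[...,2]
m=((u>375)&(u<450)&(v>200)&(v<275)&(Z>.028)&(Z<.042)).astype(np.uint8)
n,l,st,c=cv2.connectedComponentsWithStats(m);i=1+np.argmax(st[1:,4]);r=cv2.minAreaRect((P[l==i][:,:2]*1000).astype(np.float32));print(r,st[i])
cv2.imwrite("pics/placed.png",np.hstack([cv2.resize(t[150:280,375:465],(415,600),interpolation=2)[:,:380],cv2.resize(im[170:260,250:360],(420,600)[0:1]+(600,),interpolation=2)]))
E
```

```text
[ 0.36711053 -0.16185661  0.23332012] [-0.10204955 -0.25756075 -0.88642768]
((546.569091796875, -155.4307098388672), (149.60179138183594, 65.73664855957031), 4.6721625328063965) [ 396  201   31   61 1242]
```

View pics/placed.png

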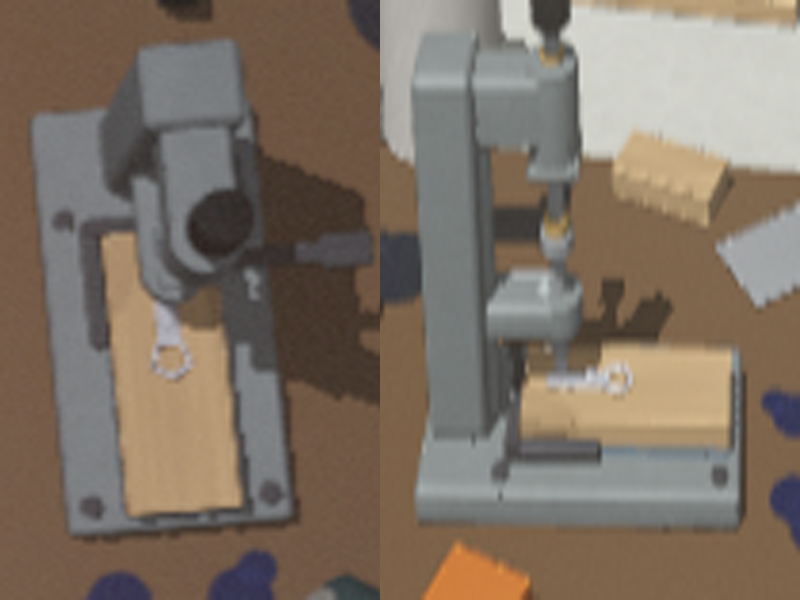

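The top view shows the panel at the back stop, possibly with a small gap to the side stop at (108,330). I'll measure the panel edges against the bed edges precisely.

```bash
cat > edge.py <<'E'
from h import *
k=eyes.get_calibration("top")
def plane(u,v,z):
    a=world("top",np.float64(1),u,v);c=np.array(k["position"]);r=a-c
    return c+r*((z-c[2])/r[...,2])[...,None]
ims=np.mean([eyes.read_camera("top")[0].astype(float) for _ in range(4)],0).astype(np.uint8)
hsv=cv2.cvtColor(ims,cv2.COLOR_BGR2HSV);H,S,V=cv2.split(hsv)
v,u=np.mgrid[:480,:640]
gray=ims.astype(float); sat=gray[...,2]-gray[...,0]   # red minus blue: wood vs iron
a=np.radians(4.8);R=np.array([[np.cos(a),np.sin(a)],[-np.sin(a),np.cos(a)]]);O=np.array([.594,-.154])
loc=lambda p:((p[...,:2]-O)@R.T)*1000
def cross(line,thr,us):  # subpixel first crossing
    i=np.where((line[:-1]<thr)!=(line[1:]<thr))[0]
    return [us[j]+(thr-line[j])/(line[j+1]-line[j])*(us[j+1]-us[j]) for j in i]
L=[];Rr=[];
for r in range(228,257):
    us=np.arange(392,440);c=cross(sat[r,392:440],45,us)
    if len(c)>=2: L.append((c[0],r));Rr.append((c[1] if len(c)==2 else c[-2],r))
for n,A,i in(("left",L,1),("right",Rr,1)):
    q=loc(plane(*np.array(A).T,.034)); f=np.polyfit(q[:,0],q[:,1],1);rs=q[:,1]-np.polyval(f,q[:,0]);g=abs(rs)<1.5;f=np.polyfit(q[g,0],q[g,1],1)
    print(n,len(q),g.sum(),"yaw off",round(np.degrees(np.arctan(f[0])),2),"y at 0,-47,-110",np.round(np.polyval(f,[0,-47,-110]),2))
T=[]
for c in range(406,424):
    vs=np.arange(250,275);x=cross(sat[250:275,c],45,vs)
    if x:T.append((c,x[0]))
q=loc(plane(*np.array(T).T,.034));print("tail x",np.round(np.median(q[:,0]),2),np.round(q[:,0],1))
print(sat[240,392:440].astype(int)); print(sat[250:272,415].astype(int))
E
python3 edge.py
```

```text
Traceback (most recent call last):
  File "edge.py", line 20, in <module>
    q=loc(plane(*np.array(A).T,.034)); f=np.polyfit(q[:,0],q[:,1],1);rs=q[:,1]-np.polyval(f,q[:,0]);g=abs(rs)<1.5;f=np.polyfit(q[g,0],q[g,1],1)
          ~~~~~^^^^^^^^^^^^^^^^^^^^^
  File "edge.py", line 4, in plane
    a=world("top",np.float64(1),u,v);c=np.array(k["position"]);r=a-c
  File "h.py", line 7, in world
    p=np.stack([(u-K[0,2])/K[0,0]*d,(v-K[1,2])/K[1,1]*d,d],-1)
ValueError: all input arrays must have the same shape
```

```bash
sed -i 's/world("top",np.float64(1),u,v)/world("top",np.ones(len(u)),u,v)/' edge.py; python3 edge.py
```

```text
left 29 29 yaw off -0.26 y at 0,-47,-110 [29.13 29.34 29.62]
right 29 6 yaw off -1.72 y at 0,-47,-110 [-32.57 -31.17 -29.28]
tail x -120.77 [-120.8 -120.3 -120.3 -120.5 -120.6 -120.6 -120.9 -121.1 -121.1 -121.3
 -121.4 -121.6 -121.5 -121.  -120.4 -120.5 -120.6 -120.7]
[-4 -5 -5 -5 -5 -5 -3 -5 30 60 64 65 63 63 64 63 64 64 64 64 64 63 63 63
 65 65 65 65 65 64 65 65 64 41  5 -4 -6 -5 -6 -5 -5 -4 -5 -4  9 24 41 44]
[63 63 64 64 63 64 64 63 62 63 55  6 -1  0 15 34 44 44 45 43 44 44]
```

```bash
cat >> edge.py <<'E'
print('---')
A=[]
for r in range(225,258):
    l=sat[r]; s=np.arange(415,436); j=[i for i in s if l[i]>=32>l[i+1]]
    if j: A.append((j[0]+(l[j[0]]-32)/(l[j[0]]-l[j[0]+1]),r))
q=loc(plane(*np.array(A).T,.034));f=np.polyfit(q[:,0],q[:,1],1);g=abs(q[:,1]-np.polyval(f,q[:,0]))<1.5;f=np.polyfit(q[g,0],q[g,1],1)
print("right top edge",len(q),g.sum(),np.round(np.degrees(np.arctan(f[0])),2),np.round(np.polyval(f,[0,-47,-110]),2))
# bed right edge (iron->brown table) and left bed edge, rows 235..255, at z .018
B=[];C=[]
for r in range(225,258):
    l=sat[r]; j=[i for i in range(428,445) if l[i]<20<=l[i+1]]
    if j:B.append((j[-1]+(20-l[j[-1]])/(l[j[-1]+1]-l[j[-1]]),r))
    j=[i for i in range(372,398) if l[i]>=20>l[i+1]]
    if j:C.append((j[0]+(l[j[0]]-20)/(l[j[0]]-l[j[0]+1]),r))
for n,Q,z in(("bed right",B,.018),("bed left(bottom)",C,0.)):
    q=loc(plane(*np.array(Q).T,z));print(n,len(q),np.round(np.median(q[:,1]),2),np.round(np.polyfit(q[:,0],q[:,1],1),3))
E
python3 edge.py|sed '1,/---/d'
```

```text
right top edge 33 33 -0.18 [-30.93 -30.78 -30.58]
bed right 33 -61.16 [  0.    -61.271]
bed left(bottom) 33 58.73 [-1.0000e-03  5.8664e+01]
```

Relative to the bed edges the panel sits at its place: right edge -29.6 mm, yaw off about 0.2°, tail 8 mm from the bed front. Going to the knob.

carry_out --series "0 0 0.03 0;0.02 0 0.015 0;0.04 0.001 0 0;0.05 0.001 0 0;0.05 0.002 0 0;0.045 0.001 0 0;0.022 0.001 0 0;0 0 0 0;0 0 0 0"

```text
time: 20.1
tool_pos: [0.5935, -0.1551, 0.2739]
tcp_rot: [-3.139, -0.132, 0.002]
wrist_force: [0.2, 0.4, 0.5]
width: 1.002
grip_force: 0.0
```

```bash
python3 - <<'E'
from h import *
s=bot.read_state();r=s["tcp_rot"];print(s["tool_pos"],np.degrees(2*np.arctan2(r[1],r[0])),s["wrist_force"])
im,_=eyes.read_camera("side");cv2.imwrite("pics/knob.png",cv2.resize(im[110:220,240:360],None,fx=5,fy=5,interpolation=2))
E
```

```text
[ 0.59347331 -0.15505457  0.27387985] -355.1874065750049 [0.20563984 0.36633069 0.50206156]
```

View pics/knob.png

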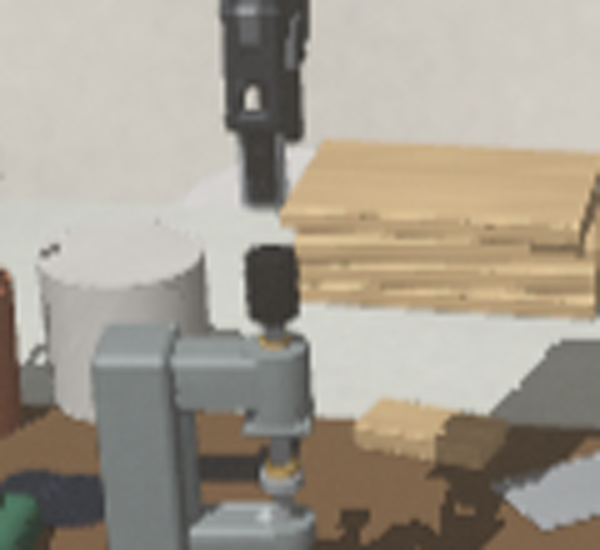

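The fingers stand over the knob (crop finger (262,205), knob (272,285)). The offset is about what perspective explains, so I'm descending and gripping.

carry_out --series "0 -0.001 -0.02 0;0 0 -0.02 0;0 0 -0.015 0;0 0 -0.006 0;0 0 0 0" --grip_force 60

```text
time: 20.78
tool_pos: [0.5938, -0.156, 0.2123]
tcp_rot: [-3.138, -0.132, 0.002]
wrist_force: [-0.5, -0.0, -0.2]
width: 1.0
grip_force: 0.0
```

carry_out --series "0 0 0 0;0 0 0 0;0 0 0 0;0 0 0 0;0 0 0 0;0 0 0 0;0 0 0 0" --jaw -1 --grip_force 60

```text
time: 21.65
tool_pos: [0.5945, -0.1565, 0.2135]
tcp_rot: [3.138, 0.132, 0.001]
wrist_force: [1.6, -3.3, 1.2]
width: 0.295
grip_force: 59.0
```

carry_out --series "0 0 0.002 0;0 0 0.002 0;0 0 0.002 0;0 0 0.002 0;0 0 0.002 0;0 0 0.002 0;0 0 0.002 0;0 0 0.002 0;0 0 0.002 0;0 0 0 0"

```text
time: 22.9
tool_pos: [0.5944, -0.1565, 0.2281]
tcp_rot: [3.139, 0.132, -0.001]
wrist_force: [8.0, -5.8, -13.3]
width: 0.298
grip_force: 59.7
```

carry_out --series "0 0 0.001 0;0 0 0.001 0;0 0 0 0"

```text
time: 23.28
tool_pos: [0.5943, -0.1565, 0.2293]
tcp_rot: [3.139, 0.132, -0.002]
wrist_force: [9.9, -5.2, -15.5]
width: 0.299
grip_force: 59.9
```

carry_out --series "0 0 0.0007 0;0 0 0.0007 0;0 0 0 0"

```text
time: 23.65
tool_pos: [0.5944, -0.1565, 0.2318]
tcp_rot: [3.139, 0.132, -0.001]
wrist_force: [8.1, -6.6, -11.1]
width: 0.298
grip_force: 60.6
```

The pull dropped from 15.5 to 11.1 N, so it may have caught. Easing down to test.

carry_out --series "0 0 -0.001 0;0 0 -0.001 0;0 0 0 0;0 0 0 0"

```text
time: 24.15
tool_pos: [0.5944, -0.1565, 0.2312]
tcp_rot: [3.138, 0.132, -0.0]
wrist_force: [4.8, -5.1, -6.8]
width: 0.296
grip_force: 60.9
```

```bash
python3 - <<'E'
from h import *
s=bot.read_state();print(s["tool_pos"],s["wrist_force"])
im,_=eyes.read_camera("side");cv2.imwrite("pics/drawn.png",cv2.resize(im[140:240,250:350],None,fx=6,fy=6,interpolation=2))
E
```

```text
[ 0.5944049  -0.15646188  0.23115028] [ 4.81383594 -5.05985328 -6.76549633]
```

View pics/drawn.png

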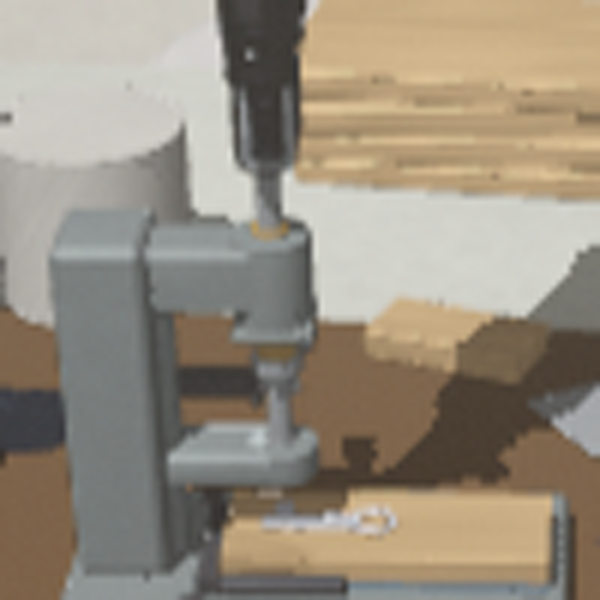

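carry_out --series "0 0 -0.001 0;0 0 -0.001 0;0 0 0 0;0 0 0 0"

```text
time: 24.7
tool_pos: [0.5944, -0.1565, 0.2295]
tcp_rot: [3.138, 0.132, 0.0]
wrist_force: [5.0, -4.7, -5.8]
width: 0.301
grip_force: 61.0
```

carry_out --series "0 0 -0.001 0;0 0 0 0;0 0 0 0"

```text
time: 25.08
tool_pos: [0.5944, -0.1565, 0.2278]
tcp_rot: [3.138, 0.132, -0.0]
wrist_force: [4.9, -6.1, -8.6]
width: 0.301
grip_force: 60.3
```

It isn't caught: it follows down at about 520 N/m, and the earlier drop was stick-slip from side load. I'm relieving the side load and drawing further.

carry_out --series "0.0015 -0.001 0.001 0;0 0 0.001 0;0 0 0.001 0;0 0 0.001 0;0 0 0.001 0;0 0 0 0"

```text
time: 25.82
tool_pos: [0.5945, -0.1565, 0.2335]
tcp_rot: [-3.137, -0.132, 0.005]
wrist_force: [0.6, -0.9, -13.3]
width: 0.296
grip_force: 60.2
```

carry_out --series "0 0 0.001 0;0 0 0.001 0;0 0 0 0"

```text
time: 26.2
tool_pos: [0.5945, -0.1566, 0.236]
tcp_rot: [-3.138, -0.132, 0.004]
wrist_force: [-2.2, 0.3, -13.0]
width: 0.3
grip_force: 60.2
```

carry_out --series "0 0 0.0007 0;0 0 0.0007 0;0 0 0 0"

```text
time: 26.58
tool_pos: [0.5946, -0.1566, 0.2375]
tcp_rot: [-3.138, -0.132, 0.004]
wrist_force: [-5.3, 0.6, -14.4]
width: 0.299
grip_force: 60.2
```

carry_out --series "0 0 0.0007 0;0 0 0.0007 0;0 0 0 0"

```text
time: 26.95
tool_pos: [0.5946, -0.1566, 0.2389]
tcp_rot: [-3.138, -0.132, 0.004]
wrist_force: [-4.4, 1.2, -13.7]
width: 0.299
grip_force: 60.1
```

carry_out --series "-0.0007 0 0.0007 0;0 0 0.0007 0;0 0 0 0"

```text
time: 27.32
tool_pos: [0.5946, -0.1567, 0.2406]
tcp_rot: [-3.138, -0.132, 0.002]
wrist_force: [-4.7, 2.8, -15.3]
width: 0.298
grip_force: 60.1
```

carry_out --series "0 0 0.0007 0;0 0 0.0007 0;0 0 0 0"

```text
time: 27.7
tool_pos: [0.5946, -0.1567, 0.2421]
tcp_rot: [-3.138, -0.132, 0.002]
wrist_force: [-4.2, 2.1, -15.2]
width: 0.299
grip_force: 60.1
```

carry_out --series "0 0 0.0007 0;0 0 0.0007 0;0 0 0 0"

```text
time: 28.08
tool_pos: [0.5946, -0.1567, 0.2434]
tcp_rot: [-3.138, -0.132, 0.002]
wrist_force: [-4.3, 2.0, -15.3]
width: 0.3
grip_force: 60.1
```

```bash
python3 - <<'E'
from h import *
im,ds=eyes.read_camera("side");t,d=eyes.read_camera("top")
r=np.load("pics/side0.npz")["im"]; dr=cv2.imread("pics/drawn.png")
P=cloud("top",d);Z=P[...,2];q=P[(P[...,1]<-.228)&(P[...,1]>-.252)&(abs(P[...,0]-.601)<.012)&(Z>.06)&(Z<.12)]
print("pad",len(q),np.round(np.median(q,0),4) if len(q) else 0)
dr=cv2.resize(dr,(100,100),interpolation=cv2.INTER_AREA)
out=[cv2.resize(x,None,fx=6,fy=6,interpolation=2)[:,150:400] for x in(r[140:240,250:350],dr,im[140:240,250:350])]
cv2.imwrite("pics/cmp.png",np.hstack(out))
E
```

```text
pad 63 [ 0.5988 -0.2404  0.0979]
```

View pics/cmp.png

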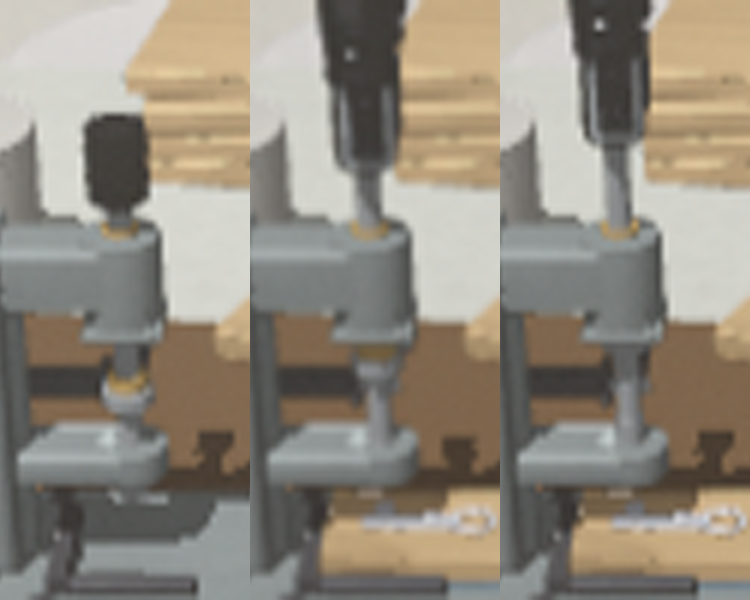

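The trigger tail is level (pad z 0.098), so the sear may already have snapped back. Easing down to test the catch.

carry_out --series "0 0 -0.001 0;0 0 -0.001 0;0 0 -0.001 0;0 0 0 0"

```text
time: 28.68
tool_pos: [0.5946, -0.1567, 0.2409]
tcp_rot: [-3.138, -0.132, 0.001]
wrist_force: [-4.9, 3.1, -13.4]
width: 0.298
grip_force: 60.5
```

carry_out --series "0 0 -0.001 0;0 0 -0.001 0;0 0 0 0;0 0 0 0"

```text
time: 29.18
tool_pos: [0.5946, -0.1567, 0.2407]
tcp_rot: [-3.138, -0.132, 0.0]
wrist_force: [-8.7, 4.4, -6.5]
width: 0.295
grip_force: 61.2
```

carry_out --series "0 0 -0.001 0;0 0 -0.0005 0;0 0 0 0;0 0 0 0"

```text
time: 29.68
tool_pos: [0.5947, -0.1567, 0.2406]
tcp_rot: [-3.139, -0.132, -0.001]
wrist_force: [-11.5, 4.5, -2.0]
width: 0.296
grip_force: 61.7
```

carry_out --series "0 0 -0.001 0;0 0 0 0;0 0 0 0"

```text
time: 30.05
tool_pos: [0.5947, -0.1567, 0.2404]
tcp_rot: [-3.139, -0.132, -0.002]
wrist_force: [-13.1, 4.8, 1.0]
width: 0.302
grip_force: 62.1
```

It's caught: the load is gone with the knob holding at 27 mm. I'm relieving the side load and letting go.

carry_out --series "-0.002 0.001 0 0;0 0 0 0"

```text
time: 30.3
tool_pos: [0.5946, -0.1566, 0.2405]
tcp_rot: [3.137, 0.132, 0.009]
wrist_force: [-5.8, 2.1, -1.7]
width: 0.297
grip_force: 61.6
```

carry_out --series "0 0 0 0;0 0 0 0;0 0 0 0;0 0 0 0" --jaw 1

```text
time: 30.8
tool_pos: [0.5936, -0.1563, 0.2369]
tcp_rot: [3.138, 0.132, 0.003]
wrist_force: [-0.6, 0.5, 0.1]
width: 0.999
grip_force: 0.0
```

carry_out --series "0 0 0.02 0;0 0 0.03 0;0 0 0.02 0;0 0 0 0;0 0 0 0"

```text
time: 31.42
tool_pos: [0.5926, -0.156, 0.3054]
tcp_rot: [-3.138, -0.132, 0.002]
wrist_force: [0.7, 0.7, -0.7]
width: 1.001
grip_force: 0.0
```

```bash
python3 edge.py | grep -v '^\['; python3 - <<'E'
from h import *
s=bot.read_state();r=s["tcp_rot"];print(s["tool_pos"],np.degrees(2*np.arctan2(r[1],r[0])),s["wrist_force"])
t,d=eyes.read_camera("top");im,ds=eyes.read_camera("side")
cv2.imwrite("pics/cocked.png",cv2.resize(im[120:240,250:350],None,fx=5,fy=5,interpolation=2))
P=cloud("top",d);Z=P[...,2];q=P[(P[...,1]<-.228)&(P[...,1]>-.252)&(abs(P[...,0]-.601)<.012)&(Z>.06)&(Z<.12)]
print("pad",len(q),np.round(np.median(q,0),4) if len(q) else 0)
P=cloud("side",ds);m=(abs(P[...,0]-.594)<.012)&(abs(P[...,1]+.147)<.02)&(P[...,2]>.19)&(P[...,2]<.29);print("knob z range",np.round(np.percentile(P[m][:,2],[2,50,98]),3),m.sum())
h=np.histogram(P[m][:,2],np.arange(.19,.3,.01));print(h[0])
E
```

```text
left 19 3 yaw off -5.34 y at 0,-47,-110 [24.48 28.87 34.75]
right 19 1 yaw off 8.91 y at 0,-47,-110 [-12.76 -20.13 -30.01]
[ 0.59232473 -0.15589353  0.30462908] -355.1886014298266 [-0.62236125  0.11752375  0.44008911]
pad 70 [ 0.6002 -0.2409  0.0976]
knob z range [0.193 0.236 0.257] 189
[15 17 12 30 33 35 47  0  0  0]edge.py:20: RankWarning: Polyfit may be poorly conditioned
  q=loc(plane(*np.array(A).T,.034)); f=np.polyfit(q[:,0],q[:,1],1);rs=q[:,1]-np.polyval(f,q[:,0]);g=abs(rs)<1.5;f=np.polyfit(q[g,0],q[g,1],1)
Traceback (most recent call last):
  File "edge.py", line 26, in <module>
    q=loc(plane(*np.array(T).T,.034));print("tail x",np.round(np.median(q[:,0]),2),np.round(q[:,0],1))
          ~~~~~^^^^^^^^^^^^^^^^^^^^^
TypeError: plane() missing 2 required positional arguments: 'v' and 'z'
```

The knob top is at z≈0.257 (27 mm up) and free. Moving with the jaws shut to over the trigger pad.

carry_out --series "0.003 -0.02 0 0;0.005 -0.035 0 0;0 -0.025 0 0;0 -0.006 0 0;0 0 -0.04 0;0 0 -0.05 0;0 0 -0.05 0;0 0 -0.03 0;0 0 -0.012 0;0 0 0 0;0 0 0 0" --jaw -1

```text
time: 33.1
tool_pos: [0.6024, -0.2426, 0.1263]
tcp_rot: [3.137, 0.132, 0.005]
wrist_force: [-0.3, -0.2, 0.7]
width: -0.002
grip_force: 0.0
```

carry_out --series "0 0 -0.003 0;0 0 -0.003 0;0 0 -0.003 0;0 0 -0.002 0;0 0 -0.002 0;0 0 0 0"

```text
time: 33.85
tool_pos: [0.6009, -0.2421, 0.1119]
tcp_rot: [-3.139, -0.132, 0.0]
wrist_force: [-1.9, 1.2, 5.2]
width: 0.0
grip_force: 2.4
```

carry_out --series "0 0 -0.001 0;0 0 -0.001 0;0 0 -0.001 0;0 0 0 0"

```text
time: 34.35
tool_pos: [0.601, -0.2421, 0.1092]
tcp_rot: [-3.139, -0.132, 0.0]
wrist_force: [-2.6, 1.4, 6.1]
width: -0.0
grip_force: 3.0
```

carry_out --series "0 0 -0.001 0;0 0 -0.001 0;0 0 -0.001 0;0 0 0 0"

```text
time: 34.85
tool_pos: [0.601, -0.242, 0.1061]
tcp_rot: [-3.139, -0.132, -0.0]
wrist_force: [-2.4, 1.1, 5.3]
width: 0.002
grip_force: 2.7
```

carry_out --series "0 0 -0.001 0;0 0 -0.001 0;0 0 -0.001 0;0 0 0 0"

```text
time: 35.35
tool_pos: [0.6012, -0.242, 0.102]
tcp_rot: [-3.139, -0.132, -0.0]
wrist_force: [-0.5, 1.6, 2.1]
width: -0.003
grip_force: 1.0
```

```bash
cat > kz.py <<'E'
from h import *
im,ds=eyes.read_camera("side");P=cloud("side",ds);m=(abs(P[...,0]-.594)<.012)&(abs(P[...,1]+.147)<.02)&(P[...,2]>.19)&(P[...,2]<.29);print("knob top",np.round(np.percentile(P[m][:,2],98),3),m.sum())
E
python3 kz.py
```

```text
knob top 0.23 146
```

It fired: the knob is back at 0.230. Lifting off and retreating.

carry_out --series "0 0 0.01 0;0 0 0.02 0;0 0 0.04 0;0 0 0.05 0;0 0 0.05 0;-0.04 -0.03 0.02 0;-0.06 -0.05 0 0;-0.06 -0.05 0 0;-0.06 -0.05 0 0;-0.04 -0.04 0 0;0 0 0 0"

```text
time: 36.78
tool_pos: [0.3739, -0.4347, 0.2937]
tcp_rot: [3.137, 0.123, -0.0]
wrist_force: [0.6, 0.5, -0.0]
width: -0.001
grip_force: 0.0
```

```bash
python3 kz.py; python3 edge.py | grep -v '^\['; python3 - <<'E'
from h import *
im,_=eyes.read_camera("side");r=np.load("pics/side0.npz")["im"];p=cv2.imread("pics/placed.png")
b=cv2.resize(im[190:250,270:350],None,fx=7,fy=7,interpolation=2)
cv2.imwrite("pics/final.png",np.hstack([cv2.resize(cv2.imread("pics/cmp.png")[300:600,500:750],(350,420))[:,:],b[:,:450]]))
t,d=eyes.read_camera("top");t0=np.load("pics/top0.npz")["im"];D=cv2.absdiff(t,t0).max(2)
for n,(u,v) in dict(brush=(255,157),stickb=(335,305),sticka=(363,306),tin=(178,254),jar=(168,208),knife=(497,288),offcut=(508,232)).items(): print(n,int((D[v-12:v+12,u-12:u+12]>40).sum()))
print(bot.read_state()["tool_pos"])
E
```

```text
knob top 0.23 144
left 29 29 yaw off -0.24 y at 0,-47,-110 [29.12 29.32 29.59]
right 29 8 yaw off 2.49 y at 0,-47,-110 [-25.78 -27.82 -30.56]
tail x -120.77 [-120.8 -120.2 -120.3 -120.4 -120.5 -120.7 -120.9 -121.  -121.2 -121.3
 -121.4 -121.6 -121.5 -121.  -120.3 -120.4 -120.5 -120.7]
 65 63 64 64 65 65 64 64 64 41  5 -3 -6 -3 -4 -4 -5 -4 -5 -3  9 24 41 44]
---
right top edge 33 33 -0.12 [-30.83 -30.73 -30.59]
bed right 33 -61.27 [-3.0000e-03 -6.1496e+01]
bed left(bottom) 33 58.76 [-1.0000e-03  5.8677e+01]
brush 0
stickb 0
sticka 0
tin 0
jar 0
knife 0
offcut 0
[ 0.37794674 -0.43119969  0.29228111]
```

View pics/final.png

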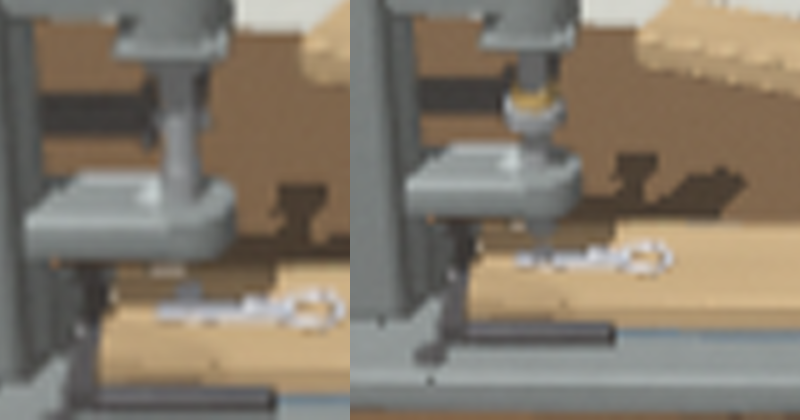

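The panel hasn't moved, the striker is back at rest (foot above the strap at (543,240)), and all the bystanders are untouched. The 27 mm draw stores far more energy than driving the tack needs. Handing in.

```bash
python3 -c "
from workcell import bot
print(bot.finish_job())"
```

```text
the job is handed in; nothing more can be done
None
```

I handed the job in: the panel is home against both stops, and the striker was drawn 27 mm until it caught, then fired and back at rest; no bystander moved, though I couldn't see clearly that the tack is fully home.

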